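# Brush the bread heels out of the bread cutter

### The arm

A 6-joint arm with a two-finger parallel gripper is mounted at the origin on the work surface. World frame = base frame: x ahead of the robot, y to its left, z up, the work surface at z = 0. Lengths are in mm, angles in rad, forces in N, time in s.
With the tool pointing down it reaches from about 300 to 775 mm from the base axis. Payload 14.6 kg.
Tool frame: the origin (TCP) lies at the very end of the fingers, on their centre line; the grasp point (between the pads) lies 19 mm behind it (manip.grip_point_offset is the distance from the TCP to the grasp point, in mm); z points along the fingers, y is the line along which they close (so a half turn about z gives the same grasp; the last joint's range is limited). The gripper opens to 94 mm and grips with 3 to 60 N. Pads are 16 mm wide; open, the fingers measure 119 mm over their backs; the gripper's body (75 mm by 177 mm) begins 78 mm behind the grasp point.
Start: joints at [1.081, 0.3, 1.521, -0, 1.321, -0.067], TCP at [225.67, 501.56, 205.446] pointing down, gripper open.
Joint ranges: [-3.03, 3.03], [-0.79, 2.21], [0.23, 2.52], [-1.04, 4.18], [0, 3.07], [-2.55, 2.55]. Speed limits (rad/s): [2.22, 2.22, 2.57, 3.14, 3.14, 3.14].

### API

Orientations are given as [roll, pitch, yaw] about the fixed x, y, z axes, in that order (R = Rz(yaw) Ry(pitch) Rx(roll)).
In Python, from cell import telemetry, eyes, manip gives the robot as it stands.
- The arm moves only by the tool play_rows, never from a script. Its arguments are lists of equal length, an entry for each row: "translation": the shift along the world's x, y, z in m, a list of three; "yaw": the turn about the world's z in rad. A call has 1 to 12 rows; each row is the pose to reach, as a shift and turn from the pose commanded when the call began; what a row does not reach only later rows make up. A row lasts 1/8 s, in which the tool goes at most 62.5 mm and 10.7 degrees, less where a joint would pass 70% of its speed; a pose out of reach is approached as far as the arm can. A call with a gripper value outside its range is refused whole. "hand" is the opening, from 0 (shut) to 1 (fully open), set as the call begins (left out, the last holds). The fingers move at their own pace and stop on an object; "force" is the grip in N (left out, the last holds). Time passes only in rows, so rows that repeat a pose let the fingers close. It gives the time, the measured TCP pose, the force, the opening and the grip force at its end, in the units of the state.
- telemetry.read_state(): the state, without advancing time (a new reading comes with each control period).
- eyes.camera(name): name is "scene" or "side" or "wrist"; returns a dict with "pixels" (400x640x3 uint8, red, green, blue), "fx", "fy", "cx", "cy" (pixels), "dist_coeffs" ([k1, k2, p1, p2, k3] as OpenCV has them; the pictures are not rectified), "cam_to_world" (4x4, takes a point from camera to world coordinates); the wrist camera has in their place "T_tool_cam" (4x4, takes a point from camera to tool coordinates, whose origin is the TCP and whose axes are the flange's). Camera axes: x right, y up, looking along -z (the intrinsics and any distortion apply to the point x, -y, -z); pixel columns grow to the right and rows downward; lengths in mm; the calibration is good to about 2 mm. A picture is of the moment at which its call begins: read the wrist's pose just before it. There is no depth.
- manip.sign_off(): hands the job in; it is judged then, once.
The state is a dict: "clock": time; "joints": joint angles; "qd": joint speeds; "effort": joint torques, N m; "eef_pos": TCP position; "eef_rot": TCP orientation; "wrist_force": force on the tool from outside, world axes, zero at the start; "moment": the same for the moment, N m; "finger_gap": finger opening in mm; "finger_force": force on a finger pad.
Only numpy, scipy, OpenCV 4.12 (cv2) and the standard library are available. Lean on these libraries where they do the work, as an engineer would, in place of code of your own. Each camera call takes 0.05 s, during which the arm holds its last target. There are 200 camera calls.

### The job

Pick up the crumb brush by its handle and sweep the three bread heels off the bed of the bread cutter into its open crumb drawer, without touching the bread with the gripper. Then push the drawer fully home until it stops, with the heels in it, and stand the brush back on its slate, bristles down. Leave everything else on the table where it is.

Things in the scene. Friction and masses are not known exactly. Their poses are not given: they have to be found in the camera images.
- cutter: Bread cutter: fixed wooden box, 218 mm deep (x), 280 mm wide (y). Origin: on the table under the middle of its bed; x points away from the robot (turned by up to about 0.2 rad), y to the robot's left, towards the open drawer.
- bed (a point): Centre of the bed, the cutter's flat top, 120 mm above the table; axes as the cutter's. The bed is x -80 to +80, y -140 to +140 mm. Behind it (x +80 to +90) a fence 40 mm high, in front (x -92 to -80) a lip 12 mm high; both y ends are open.
- blade_bar (a point): Middle of the fixed steel blade bar along y above the bed's front edge, at x -65 mm, 267 mm above the table; 30 mm thick in x, 44 mm high (238 to 282), 184 mm long. Arms 14 mm wide, 255 to 275 mm high, at y +-85 mm join it to posts at x +100. It bars the way from straight above: the brush works under it, the gripper leaning back to the robot.
- drawer (a joint): Opening of the crumb drawer in m: 0 fully home (it stops there), starts 0.13 to 0.155 open. It slides out of the cutter's +y end along the cutter's y, stays where it is left, and needs about 3 N to push.
- drawer_in (a point): Centre of the drawer's inner floor (10 mm above the table); moves with the drawer; axes as the cutter's. The inside is x +-83 mm, y -119 to +128 mm; side walls 92 mm high. The part that stands out past the cutter's +y end (y = +140 mm of the cutter) is open above.
- drawer_pull (a point): Middle of the outer face of the drawer's pull, a dark wooden block 120 mm long (x), 35 to 75 mm above the table, that stands 45 mm out from the drawer's front (188 mm wide, 106 mm high). The face looks along the cutter's +y and is pushed along -y; when home it is 185 mm from the cutter's origin.
- brush: Crumb brush, 0.16 kg, dark wood and bristles, standing on its bristles. Origin: centre of the bristles' underside; z up. Head 120 mm long (x), 40 wide (y), 44 high. A flat-sided handle, 22 mm wide (y), 24 thick, 125 long, rises from the head's -x end, leaning back 35 degrees from vertical to -x (towards the robot); its end is at x -120, z +138 mm.
- brush_grip (a point): Point to grip on the middle of the handle's width, 85 mm along the handle, at x -97, z +106 mm from the brush's origin; pinch across the handle along the brush's y; axes as the brush's.
- slate: The brush's place at the robot's right: a dark slate, 200 mm (x) by 110 mm (y), on a fixed wooden block; its top is 60 mm above the table. Origin: centre of its underside; the brush starts in its middle with the same heading.
- heel_long: Bread heel, brown crust, 70 by 48 mm, 34 mm high, 35 g, lying on the bed. Origin: centre of its underside at the start.
- heel_long_mid (a point): Centre of that heel.
- heel_short: Bread heel, brown crust, 62 by 46 mm, 32 mm high, 35 g, lying on the bed. Origin: centre of its underside at the start.
- heel_short_mid (a point): Centre of that heel.
- heel_round: Dome-shaped bread heel, brown crust, 64 mm across, 39 mm high, 35 g, lying on the bed on its flat side. Origin: centre of its underside at the start.
- heel_round_mid (a point): Middle of that heel, 18 mm above its flat side.
- tumbler: Bystander: glass tumbler, 72 mm across, 95 mm high, to the left beyond the drawer. Origin: centre of its underside.
- butter_dish: Bystander: small white bowl, 90 mm across, 35 mm high, in front of the cutter. Origin: centre of its underside.
- salt_cellar: Bystander: small wooden salt cellar, 56 mm across, 80 mm high, on the robot's side of the cutter. Origin: centre of its underside.
- table_spoon: Bystander: spoon lying flat, towards the robot's left. Origin: its middle.
Not all that is in view belongs to the job. What is shaped like the slate but turquoise is not meant.

How it is judged (in metres and radians):
On the way, in this order (a step that is already met when the one before it is completed fails the run):
1. the brush is held and lifted off its slate (z of brush in the frame of slate above 0.085 m and contact force between the fingers and brush above 1 N), for 0.2 s.
2. all three heels lie in the drawer, below its rim (x of heel_long_mid in the frame of drawer_in between -0.086 and 0.086 m and y of heel_long_mid in the frame of drawer_in between -0.128 and 0.128 m and z of heel_long_mid in the frame of drawer_in between 0 and 0.085 m and x of heel_short_mid in the frame of drawer_in between -0.086 and 0.086 m and y of heel_short_mid in the frame of drawer_in between -0.128 and 0.128 m and z of heel_short_mid in the frame of drawer_in between 0 and 0.085 m and x of heel_round_mid in the frame of drawer_in between -0.086 and 0.086 m and y of heel_round_mid in the frame of drawer_in between -0.128 and 0.128 m and z of heel_round_mid in the frame of drawer_in between 0 and 0.085 m and linear speed of each of heel_long, heel_short, heel_round below 0.05 m/s), for 0.3 s.
3. the drawer is fully home with the heels in it (x of heel_long_mid in the frame of drawer_in between -0.086 and 0.086 m and y of heel_long_mid in the frame of drawer_in between -0.128 and 0.128 m and z of heel_long_mid in the frame of drawer_in between 0 and 0.085 m and x of heel_short_mid in the frame of drawer_in between -0.086 and 0.086 m and y of heel_short_mid in the frame of drawer_in between -0.128 and 0.128 m and z of heel_short_mid in the frame of drawer_in between 0 and 0.085 m and x of heel_round_mid in the frame of drawer_in between -0.086 and 0.086 m and y of heel_round_mid in the frame of drawer_in between -0.128 and 0.128 m and z of heel_round_mid in the frame of drawer_in between 0 and 0.085 m and value of joint drawer below 0.008 m), for 0.3 s.
At the end, for the whole second after the job is handed in: All three heels lie in the drawer (centres inside its walls, under 85 mm above its floor), the drawer is within 8 mm of its stop, and the brush stands at rest on its slate, bristles down, within 45 mm along and 40 mm across of the slate's middle, upright within 7 degrees (all of step 3 and x of brush in the frame of slate between -0.045 and 0.045 m and y of brush in the frame of slate between -0.04 and 0.04 m and z of brush in the frame of slate below 0.066 m and angle between brush's own z axis and vertical below 0.12 rad and linear speed of brush below 0.03 m/s); the robot touches nothing.
It fails at once if the gripper or arm touches a bread heel (contact force between any of the fingers, the arm and heel_long above 0.3 N or contact force between any of the fingers, the arm and heel_short above 0.3 N or contact force between any of the fingers, the arm and heel_round above 0.3 N).
It fails at once if a bystander is moved by more than 25 mm (distance of any of tumbler, butter_dish, table_spoon, salt_cellar from where it was at the start of the episode above 0.025 m).
It also fails if it takes over 67 s, if anything falls off the work surface, if the arm or the gripper's body presses on something with over 40 N, if the wrist force passes 120 N, or if a joint passes its speed limit or range.

## Working session

There is one attempt and no reset: what is moved stays moved. The work goes in short steps, Python scripts to look and compute and a tool call to move; the robot and the scene stay as the last step left them, time stands still between calls to the robot, and variables do not carry over. Pictures are saved under pics/ and viewed, at most 10 in all, crops included, and the job is handed in when it is done.

Besides the shell and the picture viewer there is one more tool, called by a JSON object that holds its "fn" and its "kwargs", one argument or row to a line. play_rows: Moves the arm, as the interface text tells. Its arguments: {"type":"object","properties":{"translation":{"type":"array","items":{"type":"array","items":{"type":"number"}}},"yaw":{"type":"array","items":{"type":"number"}},"hand":{"type":"number"},"force":{"type":"number"}},"required":["translation","yaw"]}

```bash
ls; mkdir -p pics; python3 - <<'E'
from cell import telemetry, eyes, manip
import cv2, numpy as np, pickle
print(telemetry.read_state())
d={}
for n in ["scene","side","wrist"]:
    c=eyes.camera(n); d[n]=c
    cv2.imwrite(f"pics/{n}0.png",c["pixels"][:,:,::-1])
    print(n,{k:np.round(v,3).tolist() for k,v in c.items() if k!="pixels"})
pickle.dump(d,open("cam0.pkl","wb"))
E
```

```text
pics
{'clock': 0.0, 'joints': array([ 1.08139146e+00,  3.00480210e-01,  1.52157899e+00,  3.18493058e-05,
        1.32068799e+00, -6.66039211e-02]), 'qd': array([-5.52332192e-05, -6.93516732e-04,  2.22507789e-04,  1.15888867e-03,
        3.96395152e-04,  2.04615318e-04]), 'effort': array([-6.93408697e-05, -5.31815815e+01, -3.52742743e+01,  7.08748936e-02,
        2.43919948e-02, -8.90864521e-05]), 'eef_pos': array([225.54915182, 501.34133951, 204.88221426]), 'eef_rot': array([-3.14044273e+00, -1.07620931e-04,  2.71878374e+00]), 'wrist_force': array([-0.13425278, -0.1680677 ,  0.60258699]), 'moment': array([ 0.00030426,  0.02326401, -0.00885332]), 'finger_force': 0.0, 'finger_gap': 93.8336210189649}
scene {'fx': 509.147, 'fy': 509.147, 'cx': 323.22, 'cy': 197.146, 'dist_coeffs': [0.006, 0.0, 0.0, 0.0, 0.0], 'cam_to_world': [[0.706, -0.592, 0.389, 1163.688], [0.708, 0.582, -0.4, -766.059], [0.01, 0.558, 0.83, 1653.121], [0.0, 0.0, 0.0, 1.0]]}
side {'fx': 408.137, 'fy': 408.137, 'cx': 327.914, 'cy': 194.086, 'dist_coeffs': [-0.033, 0.0, 0.0, 0.0, 0.0], 'cam_to_world': [[-0.623, -0.607, 0.494, 1100.897], [0.782, -0.495, 0.378, 417.318], [0.015, 0.622, 0.783, 1200.352], [0.0, 0.0, 0.0, 1.0]]}
wrist {'fx': 321.988, 'fy': 321.988, 'cx': 324.455, 'cy': 198.476, 'dist_coeffs': [0.011, 0.0, 0.0, 0.0, 0.0], 'T_tool_cam': [[0.001, 0.967, 0.255, 75.001], [1.0, -0.001, -0.0, 1.454], [-0.0, 0.255, -0.967, -178.784], [0.0, 0.0, 0.0, 1.0]]}
```

View pics/scene0.png

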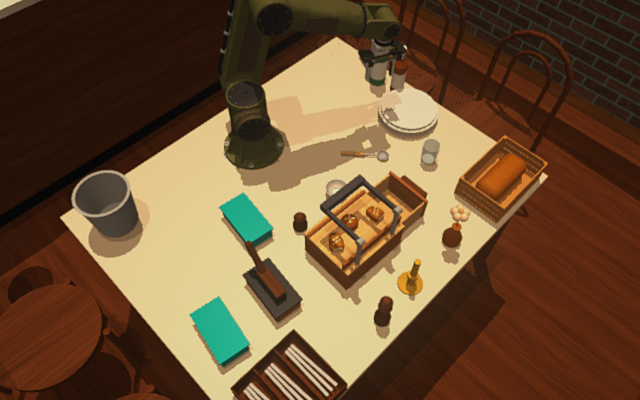

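View pics/side0.png

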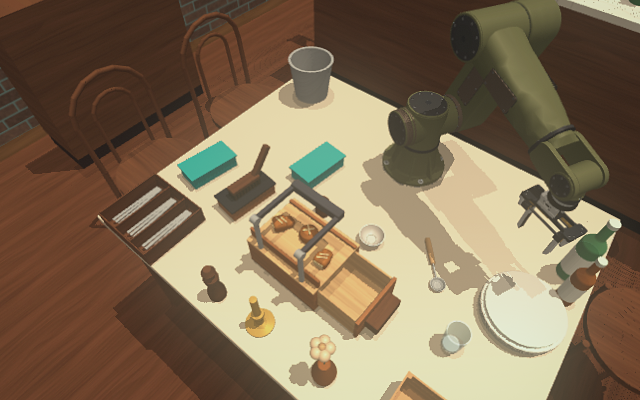

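The scene view shows the brush on its dark slate (≈268,280), the cutter (≈355,235) with the bar over the heels (336,241), (351,221), (375,212), and the drawer open toward (405,195). The side view shows the same. The salt cellar is near (300,221), the butter dish near (336,188) and the tumbler near (430,152). I'll enlarge crops of both to read off corners.

```bash
cat > h.py <<'E'
import pickle, cv2, numpy as np
def ray(c,uv):
    K=np.array([[c["fx"],0,c["cx"]],[0,c["fy"],c["cy"]],[0,0,1]])
    p=cv2.undistortPoints(np.array([[uv]],float),K,np.array(c["dist_coeffs"]))[0,0]
    T=np.array(c["cam_to_world"]); d=T[:3,:3]@np.array([p[0],-p[1],-1]); return T[:3,3],d
def onz(c,uv,z):
    o,d=ray(c,uv); return (o+d*(z-o[2])/d[2])[:2]
def tri(c1,u1,c2,u2):
    A=np.zeros((3,3));b=np.zeros(3)
    for c,u in((c1,u1),(c2,u2)):
        o,d=ray(c,u); d=d/np.linalg.norm(d); M=np.eye(3)-np.outer(d,d); A+=M;b+=M@o
    return np.linalg.solve(A,b)
E
python3 - <<'E'
import pickle,cv2
d=pickle.load(open("cam0.pkl","rb"))
for n,(x,y,w,h,s) in {"scene":(215,165,225,165,3.5),"side":(205,140,205,195,3)}.items():
    im=d[n]["pixels"][y:y+h,x:x+w,::-1]
    cv2.imwrite(f"pics/{n}_crop.png",cv2.resize(cv2.convertScaleAbs(im,alpha=1.4,beta=15),None,fx=s,fy=s,interpolation=cv2.INTER_CUBIC))
E
```

```text
(no output)
```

View pics/scene_crop.png

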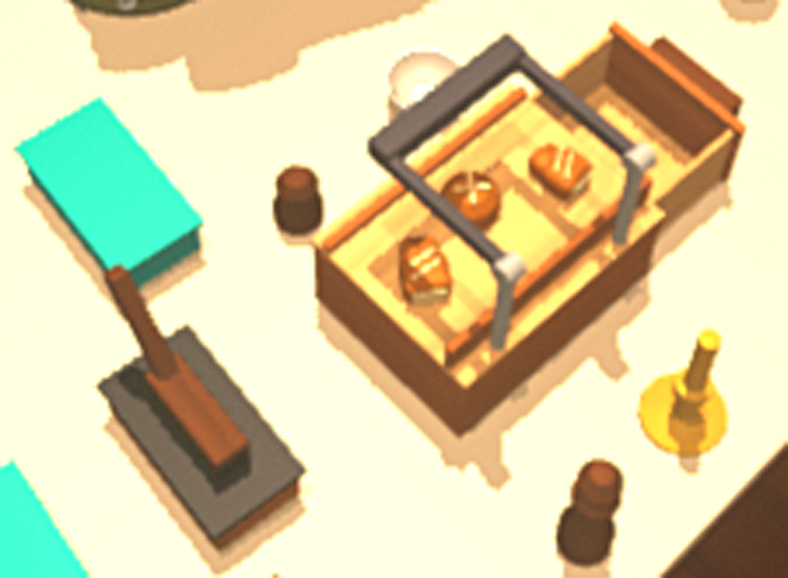

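View pics/side_crop.png

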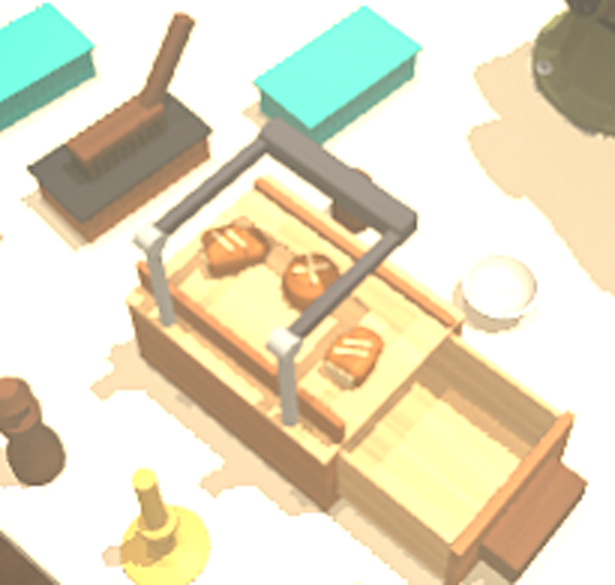

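The crops show the slate's top corners, the cutter's top corners, the lip ends, the heels and the drawer front; I'll take these corner pixels and triangulate.

```bash
python3 - <<'E'
from h import *
d=pickle.load(open("cam0.pkl","rb")); S,D=d["scene"],d["side"]
s=lambda x,y:((x+.5)/3.5+215-.5,(y+.5)/3.5+165-.5)
e=lambda x,y:((x+.5)/3+205-.5,(y+.5)/3+140-.5)
print("slate scene"); 
P=[onz(S,s(*p),60) for p in [(100,385),(187,328),(302,470),(222,528)]]; print(np.round(P,0).tolist(),np.mean(P,0))
P=[onz(D,e(*p),60) for p in [(30,168),(85,221),(211,130),(150,90)]]; print("slate side",np.round(P,0).tolist(),np.mean(P,0))
pr={"box126,-140":((466,388),(132,298)),"box126,140":((660,212),(337,465)),"lip140":((522,93),(460,322)),"lip-140":((325,245),(258,183)),
"handle end":((118,270),(183,18)),"bar+":((510,40),(413,215)),"bar-":((372,140),(265,130)),"drawerfrontnear":((742,125),(455,548)),"drawerfrontfar":((614,28),(570,418)),"pull far":((657,42),(583,482)),
"long?":((425,262),(232,247)),"round":((472,195),(312,276)),"short":((562,165),(352,350)),"headfar":((232,455),(85,153))}
for k,(a,b) in pr.items():
    t=tri(S,s(*a),D,e(*b)); print(k,np.round(t,0))
print("box z120",onz(S,s(466,388),120),onz(S,s(660,212),120),onz(D,e(132,298),120),onz(D,e(337,465),120))
for n,a,z in [("tumb",(430,152),50),("salt",(300,221),40),("dish",(336,188),20)]: print(n,onz(S,a,z))
E
```

```text
slate scene
[[451.0, -419.0], [464.0, -317.0], [653.0, -339.0], [642.0, -432.0]] [ 552.46139143 -376.88096105]
slate side [[641.0, -441.0], [654.0, -333.0], [463.0, -315.0], [464.0, -419.0]] [ 555.47255486 -376.9120207 ]
box126,-140 [ 716. -187.  115.]
box126,140 [721.  95. 109.]
lip140 [528.  97. 122.]
lip-140 [ 522. -180.  127.]
handle end [ 439. -364.  203.]
bar+ [546.  43. 282.]
bar- [ 544. -134.  281.]
drawerfrontnear [717. 232. 116.]
drawerfrontfar [535. 240. 103.]
pull far [567. 282.  68.]
long? [ 613. -133.  148.]
round [590. -45. 148.]
short [631.  42. 152.]
headfar [ 603. -384.   92.]
box z120 [ 721.224813   -189.58247744] [725.11709645  88.22720464] [ 714.25554905 -184.34713868] [723.41531121  97.92183543]
tumb [558.75190601 468.82787701]
salt [ 422.16667271 -125.77983251]
dish [402.2356521  86.2271318]
```

{"fn": "play_rows", "kwargs": {
  "translation": [
    [0.01,-0.02,0.04],
    [0.025,-0.08,0.08],
    [0.04,-0.14,0.1],
    [0.055,-0.2,0.1],
    [0.07,-0.26,0.1],
    [0.085,-0.32,0.1],
    [0.1,-0.38,0.1],
    [0.12,-0.44,0.1],
    [0.135,-0.5,0.1],
    [0.15,-0.56,0.1],
    [0.165,-0.62,0.1],
    [0.18,-0.68,0.1]
  ],
  "yaw": [0.03,0.06,0.1,0.13,0.16,0.2,0.22,0.25,0.28,0.3,0.33,0.33],
  "hand": 1.0
}}

```text
clock: 1.65
eef_pos: [403.7, -172.8, 305.5]
eef_rot: [-3.142, 0.0, 3.049]
wrist_force: [0.4, 1.0, 0.2]
finger_gap: 94.0
finger_force: 0.0
```

{"fn": "play_rows", "kwargs": {
  "translation": [
    [0.015,-0.06,0],
    [0.03,-0.12,0],
    [0.045,-0.17,-0.02],
    [0.051,-0.19,-0.04],
    [0.051,-0.19,-0.04],
    [0.051,-0.19,-0.04]
  ],
  "yaw": [0,0,0,0,0,0]
}}

```text
clock: 2.4
eef_pos: [454.8, -359.9, 266.5]
eef_rot: [-3.141, 0.001, 3.049]
wrist_force: [-0.9, 0.0, 1.0]
finger_gap: 94.0
finger_force: 0.0
```

```bash
python3 - <<'E'
from cell import telemetry, eyes
import cv2, numpy as np, pickle
s=telemetry.read_state(); c=eyes.camera("wrist"); print(s["clock"],s["eef_pos"],s["eef_rot"],s["joints"])
pickle.dump((s,c),open("w1.pkl","wb")); cv2.imwrite("pics/w1.png",c["pixels"][:,:,::-1])
E
```

```text
2.4 [ 454.7610112  -359.88263236  266.4609343 ] [-3.14112506e+00  7.69952978e-04  3.04920262e+00] [-7.32646775e-01  3.29770485e-01  1.34119755e+00  8.54252393e-05
  1.46972782e+00 -2.21106147e+00]
```

View pics/w1.png

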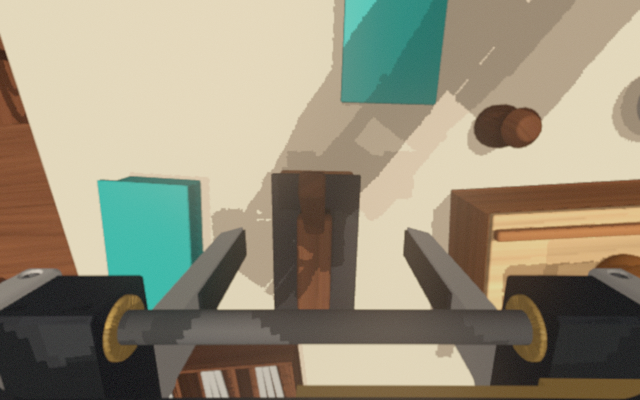

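The wrist view shows the handle end at about (312,192), the slate's near corners at (273,174) and (360,175), and the cutter's near front corner with its bottom at (450,190) and top at (492,214).

```bash
cat >> h.py <<'E'
from scipy.spatial.transform import Rotation as R
def wcam(s,c):
    T=np.eye(4); T[:3,:3]=R.from_euler('xyz',s["eef_rot"]).as_matrix(); T[:3,3]=s["eef_pos"]
    c=dict(c); c["cam_to_world"]=T@np.array(c["T_tool_cam"]); return c
E
python3 - <<'E'
from h import *
s,c=pickle.load(open("w1.pkl","rb")); c=wcam(s,c)
for n,p,z in [("handle end top",(312,212),207),("handle mid",(312,192),198),("head far end?",(314,300),104),("sl",(273,174),60),("sr",(360,175),60),("sl2",(276,300),60),("sr2",(356,300),60),("boxbot",(450,190),0),("boxtop",(492,214),120),("boxtop2",(639,208),120),("lip",(497,232),132),("lip2",(639,226),132)]: print(n,np.round(onz(c,p,z),1))
E
```

```text
handle end top [ 453.4 -367.7]
handle mid [ 439.7 -366.7]
head far end? [ 594.5 -383.6]
sl [ 446. -420.]
sr [ 456.9 -315. ]
sl2 [ 617.3 -438.8]
sr2 [ 627.3 -331.3]
boxbot [ 502.1 -183.7]
boxtop [ 499.5 -184.8]
boxtop2 [506.7 -33.7]
lip [ 515.2 -185. ]
lip2 [521.6 -42.4]
```

{"fn": "play_rows", "kwargs": {
  "translation": [
    [-0.002,0,0],
    [-0.002,0,-0.03],
    [-0.002,0,-0.06],
    [-0.002,0,-0.09],
    [-0.002,0,-0.118],
    [-0.002,0,-0.118],
    [-0.002,0,-0.118]
  ],
  "yaw": [-0.008,-0.008,-0.008,-0.008,-0.008,-0.008,-0.008]
}}

```text
clock: 3.32
eef_pos: [453.2, -360.8, 149.2]
eef_rot: [-3.14, 0.002, 3.041]
wrist_force: [-0.4, 0.5, 0.1]
finger_gap: 94.0
finger_force: 0.0
```

{"fn": "play_rows", "kwargs": {
  "translation": [
    [0,0,0],
    [0,0,0],
    [0,0,0],
    [0,0,0],
    [0,0,0],
    [0,0,0],
    [0,0,0],
    [0,0,0]
  ],
  "yaw": [0,0,0,0,0,0,0,0],
  "hand": 0.0,
  "force": 50
}}

```text
clock: 4.32
eef_pos: [452.8, -360.8, 147.6]
eef_rot: [-3.141, 0.0, 3.041]
wrist_force: [0.1, 0.1, -0.2]
finger_gap: 21.6
finger_force: 49.8
```

{"fn": "play_rows", "kwargs": {
  "translation": [
    [0,0,0.03],
    [0,0,0.06],
    [0,0,0.1],
    [0.02,0.03,0.1],
    [0.04,0.08,0.1],
    [0.056,0.13,0.1],
    [0.056,0.148,0.1],
    [0.056,0.148,0.1],
    [0.056,0.148,0.1],
    [0.056,0.148,0.1]
  ],
  "yaw": [0,0,0,0.02,0.04,0.06,0.076,0.076,0.076,0.076]
}}

```text
clock: 5.58
eef_pos: [508.4, -213.7, 247.3]
eef_rot: [-3.142, -0.0, 3.115]
wrist_force: [-0.0, 0.6, -2.0]
finger_gap: 22.1
finger_force: 50.0
```

```bash
python3 - <<'E'
from cell import telemetry, eyes
import cv2, numpy as np, pickle
s=telemetry.read_state(); c=eyes.camera("wrist"); print(s["clock"],s["eef_pos"],s["eef_rot"],s["finger_force"])
pickle.dump((s,c),open("w2.pkl","wb"))
c2=eyes.camera("scene"); pickle.dump(c2,open("s2.pkl","wb"))
a=c["pixels"][:,:,::-1]; b=cv2.resize(c2["pixels"][160:330,215:440,::-1],None,fx=2.0,fy=2.0,interpolation=cv2.INTER_CUBIC)
b=cv2.convertScaleAbs(b,alpha=1.4,beta=15)
cv2.imwrite("pics/w2.png",a); cv2.imwrite("pics/s2.png",b)
E
```

```text
5.575 [ 508.3796254  -213.73742722  247.30321373] [-3.14153763e+00 -2.66817335e-04  3.11508670e+00] 49.96212601661682
```

View pics/w2.png

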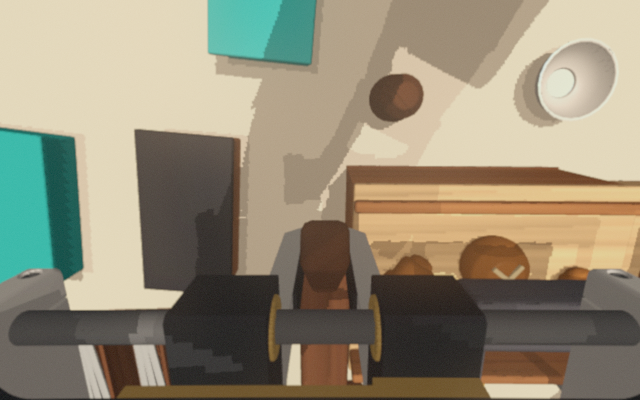

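View pics/s2.png

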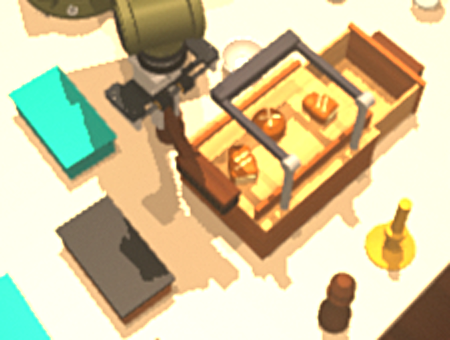

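The wrist view shows the brush held straight, with its handle at (325,250). The cutter's front bottom edge runs (347,168)–(560,168), its top edge starts at (352,184), and the lip starts at (358,205). The scene view shows the brush head level beside the cutter's −y end.

```bash
python3 - <<'E'
from h import *
s,c=pickle.load(open("w2.pkl","rb")); px=c["pixels"]; 
g=px[:,:,:3].astype(int)
for u in (370,480,545):
    print(u,[tuple(g[v,u]) for v in range(160,224,3)])
c=wcam(s,c)
for n,p,z in [("bot",(347,168),0),("bot2",(558,168),0),("top",(352,184),120),("top2",(558,183),120),("lipfronttop",(358,201),132),("lip2",(600,203),132),("lipback",(358,213),132),("lipback2",(600,214),132)]: print(n,np.round(onz(c,p,z),1))
E
```

```text
370 [(np.int64(216), np.int64(196), np.int64(169)), (np.int64(217), np.int64(198), np.int64(170)), (np.int64(138), np.int64(102), np.int64(75)), (np.int64(125), np.int64(91), np.int64(63)), (np.int64(119), np.int64(84), np.int64(60)), (np.int64(118), np.int64(84), np.int64(59)), (np.int64(126), np.int64(91), np.int64(63)), (np.int64(124), np.int64(88), np.int64(59)), (np.int64(168), np.int64(134), np.int64(94)), (np.int64(220), np.int64(183), np.int64(133)), (np.int64(216), np.int64(178), np.int64(127)), (np.int64(207), np.int64(170), np.int64(123)), (np.int64(208), np.int64(169), np.int64(122)), (np.int64(208), np.int64(169), np.int64(120)), (np.int64(156), np.int64(105), np.int64(69)), (np.int64(183), np.int64(128), np.int64(81)), (np.int64(175), np.int64(119), np.int64(73)), (np.int64(168), np.int64(113), np.int64(74)), (np.int64(213), np.int64(176), np.int64(125)), (np.int64(222), np.int64(185), np.int64(133)), (np.int64(221), np.int64(183), np.int64(132)), (np.int64(222), np.int64(184), np.int64(133))]
480 [(np.int64(227), np.int64(215), np.int64(186)), (np.int64(228), np.int64(
[... 1440 characters left out ...]
 np.int64(139)), (np.int64(226), np.int64(195), np.int64(140)), (np.int64(226), np.int64(196), np.int64(142)), (np.int64(227), np.int64(195), np.int64(142)), (np.int64(129), np.int64(85), np.int64(50)), (np.int64(194), np.int64(133), np.int64(82)), (np.int64(197), np.int64(135), np.int64(83)), (np.int64(192), np.int64(131), np.int64(80)), (np.int64(189), np.int64(150), np.int64(100)), (np.int64(221), np.int64(183), np.int64(132)), (np.int64(217), np.int64(179), np.int64(125)), (np.int64(214), np.int64(176), np.int64(126))]
bot [ 505.3 -181.7]
bot2 [512.8  98.3]
top [ 501.1 -185. ]
top2 [505.3  13.8]
lipfronttop [ 515.  -180.4]
lip2 [522.9  47.1]
lipback [ 526.9 -180.4]
lipback2 [533.8  49.2]
```

{"fn": "play_rows", "kwargs": {
  "translation": [
    [-0.004,0,-0.02],
    [-0.004,0,-0.035],
    [-0.004,0,-0.039],
    [-0.004,0,-0.039],
    [-0.004,0,-0.039]
  ],
  "yaw": [0,0,0,0,0]
}}

```text
clock: 6.3
eef_pos: [505.0, -212.7, 209.0]
eef_rot: [-3.141, 0.001, 3.117]
wrist_force: [-0.8, -1.2, -1.1]
finger_gap: 21.9
finger_force: 50.0
```

{"fn": "play_rows", "kwargs": {
  "translation": [
    [0,0.015,0],
    [0.001,0.035,0],
    [0.0015,0.055,0],
    [0.002,0.075,0],
    [0.0025,0.095,0],
    [0.003,0.115,0],
    [0.004,0.135,0],
    [0.0045,0.155,0],
    [0.005,0.175,0],
    [0.005,0.175,0]
  ],
  "yaw": [0,0,0,0,0,0,0,0,0,0]
}}

```text
clock: 7.55
eef_pos: [509.7, -36.2, 208.5]
eef_rot: [3.141, 0.0, 3.119]
wrist_force: [-0.6, -0.6, -0.9]
finger_gap: 21.6
finger_force: 50.0
```

```bash
python3 - <<'E'
from cell import telemetry, eyes
import cv2, numpy as np
s=telemetry.read_state(); print(s["clock"],s["eef_pos"],s["wrist_force"],s["moment"])
a=eyes.camera("scene")["pixels"][160:300,270:440,::-1]; b=eyes.camera("side")["pixels"][160:335,230:400,::-1]
f=lambda i:cv2.convertScaleAbs(cv2.resize(i,(400,400*i.shape[0]//i.shape[1]),interpolation=cv2.INTER_CUBIC),alpha=1.4,beta=15)
a,b=f(a),f(b); a=cv2.copyMakeBorder(a,0,b.shape[0]-a.shape[0],0,0,cv2.BORDER_CONSTANT)
cv2.imwrite("pics/m3.png",np.hstack([a,b]))
E
```

```text
7.55 [509.66298832 -36.22477213 208.47634148] [-0.5654847  -0.5981684  -0.92649801] [0.021846   0.12018503 0.03872138]
```

View pics/m3.png

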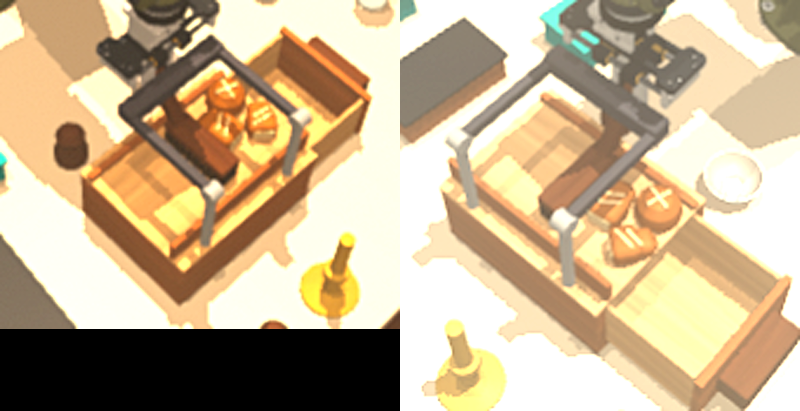

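Both views show all three heels gathered ahead of the brush, at about (225,90), (262,118) and (225,128) in the left half. I'll keep sweeping.

{"fn": "play_rows", "kwargs": {
  "translation": [
    [0.0005,0.014,0],
    [0.001,0.028,0],
    [0.001,0.042,0],
    [0.0015,0.056,0],
    [0.002,0.07,0],
    [0.0025,0.084,0],
    [0.003,0.098,0],
    [0.003,0.112,0],
    [0.0035,0.126,0],
    [0.004,0.14,0],
    [0.004,0.154,0],
    [0.0045,0.162,0]
  ],
  "yaw": [0,0,0,0,0,0,0,0,0,0,0,0]
}}

```text
clock: 9.15
eef_pos: [514.2, 125.4, 208.4]
eef_rot: [3.142, -0.0, 3.117]
wrist_force: [-0.1, -0.2, -1.7]
finger_gap: 21.9
finger_force: 50.0
```

{"fn": "play_rows", "kwargs": {
  "translation": [
    [0,0,0],
    [0,0,0],
    [0,0,0]
  ],
  "yaw": [0,0,0]
}}

```text
clock: 9.52
eef_pos: [514.2, 124.1, 208.5]
eef_rot: [-3.142, 0.0, 3.116]
wrist_force: [0.2, -0.0, -1.8]
finger_gap: 21.7
finger_force: 50.0
```

```bash
python3 - <<'E'
from cell import telemetry, eyes
import cv2, numpy as np
s=telemetry.read_state(); print(s["clock"],s["eef_pos"],s["wrist_force"],s["moment"])
a=eyes.camera("scene")["pixels"][130:270,300:470,::-1]; b=eyes.camera("side")["pixels"][180:355,260:430,::-1]
f=lambda i:cv2.convertScaleAbs(cv2.resize(i,(400,400*i.shape[0]//i.shape[1]),interpolation=cv2.INTER_CUBIC),alpha=1.4,beta=15)
a,b=f(a),f(b); a=cv2.copyMakeBorder(a,0,b.shape[0]-a.shape[0],0,0,cv2.BORDER_CONSTANT)
cv2.imwrite("pics/m4.png",np.hstack([a,b]))
E
```

```text
9.525 [514.23680707 124.08763559 208.47753044] [ 0.19175184 -0.00221005 -1.82246938] [-0.03203338  0.1516182  -0.02108665]
```

View pics/m4.png

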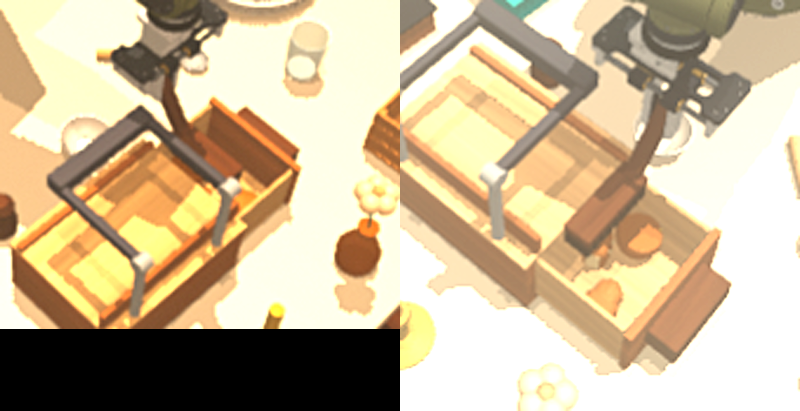

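The side view shows the bed clear and the heels in the open part of the drawer, the round one at (637,235) and another at (605,295). The brush is over the third. Next I'll go over the drawer front and down outside the pull.

{"fn": "play_rows", "kwargs": {
  "translation": [
    [0,0,0.02],
    [0.002,0.04,0.03],
    [0.004,0.09,0.03],
    [0.006,0.14,0.03],
    [0.008,0.185,0.03],
    [0.009,0.209,0.02],
    [0.009,0.209,-0.02],
    [0.009,0.209,-0.06],
    [0.009,0.209,-0.09],
    [0.009,0.209,-0.09],
    [0.009,0.209,-0.09]
  ],
  "yaw": [0,0,0,0,0,0,0,0,0,0,0]
}}

```text
clock: 11.0
eef_pos: [523.8, 333.4, 119.8]
eef_rot: [3.141, 0.001, 3.116]
wrist_force: [0.2, 0.2, -0.7]
finger_gap: 21.5
finger_force: 50.0
```

```bash
python3 - <<'E'
from cell import telemetry, eyes
import cv2, numpy as np
s=telemetry.read_state(); print(s["clock"],s["eef_pos"],s["wrist_force"],s["moment"],s["joints"])
f=lambda i,w:cv2.convertScaleAbs(cv2.resize(i,(w,w*i.shape[0]//i.shape[1]),interpolation=cv2.INTER_CUBIC),alpha=1.4,beta=15)
a=f(eyes.camera("wrist")["pixels"][:,:,::-1],430); b=f(eyes.camera("side")["pixels"][190:355,270:430,::-1],370)
h=max(a.shape[0],b.shape[0]); p=lambda i:cv2.copyMakeBorder(i,0,h-i.shape[0],0,0,cv2.BORDER_CONSTANT)
cv2.imwrite("pics/m5.png",np.hstack([p(a),p(b)]))
E
```

```text
11.0 [523.84169918 333.3855778  119.76093515] [ 0.2395109   0.22780424 -0.74432054] [ 0.05875801  0.08821955 -0.0702654 ] [ 5.07815222e-01  5.32111088e-01  1.39975560e+00 -5.07425834e-05
  1.20810955e+00 -1.03772704e+00]
```

View pics/m5.png

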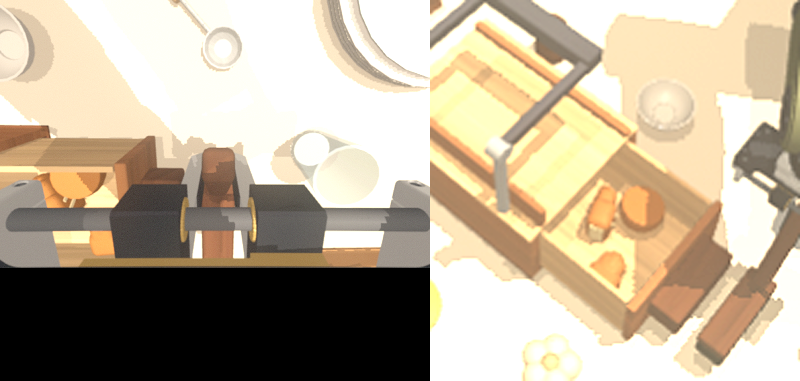

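The picture shows all three heels lying in the drawer, with the brush head just outside the pull and parallel to it. Now I'll push the drawer in.

{"fn": "play_rows", "kwargs": {
  "translation": [
    [0,-0.01,0],
    [-0.001,-0.022,0],
    [-0.001,-0.036,0],
    [-0.0015,-0.05,0],
    [-0.002,-0.064,0],
    [-0.002,-0.078,0],
    [-0.0025,-0.092,0],
    [-0.003,-0.106,0],
    [-0.0035,-0.12,0],
    [-0.004,-0.134,0],
    [-0.004,-0.146,0],
    [-0.0045,-0.156,0]
  ],
  "yaw": [0,0,0,0,0,0,0,0,0,0,0,0]
}}

```text
clock: 12.6
eef_pos: [518.7, 176.6, 118.4]
eef_rot: [-3.142, -0.0, 3.117]
wrist_force: [-0.6, 3.4, -2.1]
finger_gap: 21.5
finger_force: 50.0
```

{"fn": "play_rows", "kwargs": {
  "translation": [
    [0,-0.004,0],
    [0,-0.008,0],
    [0,-0.01,0],
    [0,-0.01,0]
  ],
  "yaw": [0,0,0,0]
}}

```text
clock: 13.1
eef_pos: [518.8, 167.3, 118.5]
eef_rot: [-3.141, 0.0, 3.117]
wrist_force: [0.3, 0.4, -2.3]
finger_gap: 22.1
finger_force: 50.0
```

{"fn": "play_rows", "kwargs": {
  "translation": [
    [0,-0.003,0],
    [0,-0.006,0],
    [0,-0.006,0]
  ],
  "yaw": [0,0,0]
}}

```text
clock: 13.48
eef_pos: [518.8, 161.1, 118.4]
eef_rot: [-3.141, 0.0, 3.117]
wrist_force: [0.4, 0.9, -2.1]
finger_gap: 21.9
finger_force: 50.0
```

{"fn": "play_rows", "kwargs": {
  "translation": [
    [0,-0.002,0],
    [0,-0.004,0]
  ],
  "yaw": [0,0]
}}

```text
clock: 13.72
eef_pos: [518.7, 158.7, 118.6]
eef_rot: [3.139, 0.0, 3.117]
wrist_force: [-1.7, 16.0, -0.5]
finger_gap: 22.1
finger_force: 50.1
```

{"fn": "play_rows", "kwargs": {
  "translation": [
    [0,0,0],
    [0,0.02,0],
    [0,0.05,0.02],
    [-0.02,0.05,0.08],
    [-0.04,0.05,0.14],
    [-0.07,0.05,0.2],
    [-0.1,0.03,0.26],
    [-0.11,0.0,0.285],
    [-0.11,-0.04,0.285],
    [-0.11,-0.09,0.285],
    [-0.11,-0.14,0.285],
    [-0.11,-0.19,0.285]
  ],
  "yaw": [0,0,0,0,0,0,0,0,0,0,0,0]
}}

```text
clock: 15.22
eef_pos: [408.5, -33.9, 403.7]
eef_rot: [-3.141, 0.0, 3.117]
wrist_force: [0.7, 0.2, -2.4]
finger_gap: 21.8
finger_force: 50.0
```

{"fn": "play_rows", "kwargs": {
  "translation": [
    [0,-0.05,0],
    [0.01,-0.1,0],
    [0.02,-0.15,0],
    [0.03,-0.2,0],
    [0.04,-0.25,0],
    [0.044,-0.29,-0.03],
    [0.044,-0.32,-0.06],
    [0.044,-0.33,-0.1],
    [0.044,-0.33,-0.15],
    [0.044,-0.33,-0.18],
    [0.044,-0.33,-0.18],
    [0.044,-0.33,-0.18]
  ],
  "yaw": [-0.01,-0.02,-0.03,-0.04,-0.05,-0.06,-0.07,-0.076,-0.076,-0.076,-0.076,-0.076]
}}

```text
clock: 16.73
eef_pos: [453.3, -362.8, 225.1]
eef_rot: [-3.14, 0.002, 3.041]
wrist_force: [-0.0, -0.1, -1.3]
finger_gap: 22.1
finger_force: 50.0
```

{"fn": "play_rows", "kwargs": {
  "translation": [
    [0,-0.004,-0.02],
    [0,-0.004,-0.045],
    [0,-0.004,-0.065],
    [0,-0.004,-0.073],
    [0,-0.004,-0.076],
    [0,-0.004,-0.077],
    [0,-0.004,-0.077]
  ],
  "yaw": [0,0,0,0,0,0,0]
}}

```text
clock: 17.6
eef_pos: [453.1, -366.9, 147.6]
eef_rot: [-3.14, 0.002, 3.041]
wrist_force: [-2.2, -0.0, 3.6]
finger_gap: 21.8
finger_force: 50.0
```

```bash
python3 - <<'E'
from h import *
from cell import telemetry, eyes
s=telemetry.read_state(); print(s["eef_pos"],s["wrist_force"],s["moment"])
c=eyes.camera("side"); c0=pickle.load(open("cam0.pkl","rb"))["side"]
def px(w):
    T=np.linalg.inv(c["cam_to_world"]); p=T[:3,:3]@w+T[:3,3]; return np.array([c["fx"]*p[0]/-p[2]+c["cx"],c["cy"]-c["fy"]*p[1]/-p[2]])
# profile along cutter +y at pull-top height (z=75), x=cutter 0
for y in range(90,180,4):
    r=[]
    for z,off in((75,0),(106,0)):
        u,v=np.round(px(np.array([613+.028*(y+44)+off,y,z]))).astype(int); r.append(c["pixels"][v,u].tolist())
    print(y+44,r)
E
```

```text
[ 453.09965006 -366.93552903  147.60770199] [-2.23422014 -0.04786011  3.58149296] [ 0.07102657 -0.07456588  0.00621495]
134 [[119, 89, 63], [136, 100, 68]]
138 [[132, 94, 67], [118, 87, 62]]
142 [[139, 99, 69], [121, 90, 63]]
146 [[135, 96, 69], [132, 95, 67]]
150 [[134, 96, 68], [137, 97, 69]]
154 [[135, 97, 70], [135, 97, 69]]
158 [[138, 98, 70], [133, 95, 68]]
162 [[137, 99, 70], [136, 97, 69]]
166 [[137, 99, 70], [141, 100, 71]]
170 [[138, 99, 71], [138, 98, 70]]
174 [[137, 99, 71], [137, 98, 70]]
178 [[119, 90, 67], [137, 98, 70]]
182 [[99, 81, 61], [137, 100, 71]]
186 [[97, 78, 59], [128, 95, 70]]
190 [[180, 157, 125], [112, 88, 66]]
194 [[230, 211, 168], [98, 79, 60]]
198 [[227, 208, 166], [212, 186, 148]]
202 [[229, 215, 173], [228, 210, 166]]
206 [[232, 223, 183], [226, 207, 165]]
210 [[233, 225, 185], [232, 224, 182]]
214 [[233, 225, 185], [233, 225, 184]]
218 [[233, 225, 185], [233, 224, 184]]
222 [[233, 225, 185], [232, 224, 184]]
```

{"fn": "play_rows", "kwargs": {
  "translation": [
    [0,0,0],
    [0,0,0],
    [0,0,0],
    [0,0,0],
    [0,0,0],
    [0,0,0]
  ],
  "yaw": [0,0,0,0,0,0],
  "hand": 1.0
}}

```text
clock: 18.4
eef_pos: [452.7, -366.6, 146.4]
eef_rot: [-3.142, -0.0, 3.041]
wrist_force: [-0.8, -0.9, 0.6]
finger_gap: 78.4
finger_force: 0.0
```

{"fn": "play_rows", "kwargs": {
  "translation": [
    [0,0,0.03],
    [0,0,0.07],
    [0,0,0.12],
    [0,0,0.17],
    [-0.03,0,0.2],
    [-0.06,0,0.2],
    [-0.06,0,0.2],
    [-0.06,0,0.2]
  ],
  "yaw": [0,0,0,0,0,0,0,0]
}}

```text
clock: 19.4
eef_pos: [393.1, -366.5, 346.3]
eef_rot: [3.141, -0.0, 3.041]
wrist_force: [0.3, -0.3, -0.3]
finger_gap: 94.2
finger_force: 0.0
```

```bash
python3 - <<'E'
from h import *
from cell import telemetry, eyes
s=telemetry.read_state(); print(s["clock"],s["eef_pos"],s["finger_gap"])
d0=pickle.load(open("cam0.pkl","rb"))
for n,(x,y,w,h) in {"scene":(240,235,65,85),"side":(210,140,70,85)}.items():
    c=eyes.camera(n); a=c["pixels"][y:y+h,x:x+w].astype(int); b=d0[n]["pixels"][y:y+h,x:x+w].astype(int)
    red=lambda i:(i[:,:,0]-i[:,:,2]>28)&(i.max(2)<150)
    for i in (b,a):
        m=red(i); v,u=np.nonzero(m); print(n,m.sum(),u.mean()+x,v.mean()+y,v.min()+y)
    print("changed",(np.abs(a-b).max(2)>40).sum())
E
```

```text
19.4 [ 393.09485248 -366.54416574  346.26034565] 94.20742956186045
scene 1017 268.91543756145524 279.3008849557522 235
scene 1416 265.805790960452 272.8877118644068 235
changed 1220
side 1050 249.62571428571428 187.90666666666667 145
side 1257 252.00318217979316 185.47016706443912 145
changed 757
```

The gripper and its shadow affect this check, so I'll move the arm aside and compare again.

{"fn": "play_rows", "kwargs": {
  "translation": [
    [0,0.05,0.05],
    [0,0.1,0.05],
    [-0.01,0.15,0.05],
    [-0.02,0.2,0.05],
    [-0.03,0.25,0.05],
    [-0.03,0.3,0.05],
    [-0.03,0.35,0.05],
    [-0.03,0.4,0.05],
    [-0.04,0.46,0.05],
    [-0.05,0.52,0.05],
    [-0.06,0.58,0.05],
    [-0.06,0.64,0.05]
  ],
  "yaw": [0,0,0,0,0,0,0,0,0,0,0,0]
}}

```text
clock: 21.0
eef_pos: [331.8, 276.0, 396.7]
eef_rot: [3.141, 0.001, 3.042]
wrist_force: [1.6, -0.4, -0.7]
finger_gap: 93.9
finger_force: 0.0
```

```bash
python3 - <<'E'
from h import *
from cell import telemetry, eyes
d0=pickle.load(open("cam0.pkl","rb"))
for n,(x,y,w,h) in {"scene":(240,235,65,85),"side":(210,140,70,85)}.items():
    c=eyes.camera(n); a=c["pixels"][y:y+h,x:x+w].astype(int); b=d0[n]["pixels"][y:y+h,x:x+w].astype(int)
    red=lambda i:(i[:,:,0]-i[:,:,2]>28)&(i.max(2)<150)
    for i in (b,a):
        m=red(i); v,u=np.nonzero(m); print(n,m.sum(),u.mean()+x,v.mean()+y,v.min()+y)
    print("changed",(np.abs(a-b).max(2)>40).sum())
E
```

```text
scene 1017 268.91543756145524 279.3008849557522 235
scene 1022 269.46183953033267 278.8688845401174 235
changed 116
side 1050 249.62571428571428 187.90666666666667 145
side 1042 249.05086372360844 187.70825335892513 145
changed 116
```

The brush stands within about 2 mm of where it started, and the drawer is home.

```bash
python3 -c "
from cell import manip
print(manip.sign_off())"
```

```text
the job is handed in; nothing more can be done
None
```

I handed the job in after about 21 s on the robot's clock: the three heels are in the drawer, which is pushed home to its stop, and the brush stands back on its slate within a few mm of where it started; sign-off returned no verdict.

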